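Reverse the gear row into the tester's rack

ROBOT

A 7-joint arm with a two-finger parallel gripper is mounted at the origin on the work surface. World frame = base frame: x ahead of the robot, y to its left, z up, the work surface at z = 0. Lengths are in m, angles in rad, forces in N, time in s.
With the tool pointing down it reaches from about 0.4 to 0.85 m from the base axis. Payload 4.5 kg.
Tool frame: the origin (TCP) lies at the very end of the fingers, on their centre line; the grasp point (between the pads) lies 19 mm behind it; z points along the fingers, y is the line along which they close (so a half turn about z gives the same grasp; the last joint's range is limited). The gripper opens to 88 mm and grips with 3 to 60 N. Pads are 18 mm wide; open, the fingers measure 123 mm over their backs; the gripper's body (75 mm by 187 mm) begins 45 mm behind the grasp point.
Start: joints at [-1.183, 0.689, -0.195, 1.565, 0.157, 0.902, -0.215], TCP at [0.217, 0.586, 0.239] pointing down, gripper open.
Joint ranges: [-3.01, 3.01], [-0.46, 2.08], [-1.47, 1.51], [0.13, 2.56], [-1, 4.14], [0.04, 2.09], [-2.66, 2.66]. Speed limits (rad/s): [2.57, 2.57, 3.14, 3.14, 3.14, 3.14, 3.14].

INTERFACE

Orientations are given as a unit quaternion [x, y, z, w].
In Python, from plant import r gives the robot as it stands. The module is installed in compiled form; this text tells all that it offers.
- The arm moves only by the tool step_arm, never from a script. Its argument "increments" is a list of rows, each a list of 2 entries, a list of its own where there are three numbers: the shift along the world's x, y, z in cm, then the turn, a rotation vector about the world's x, y, z in degrees. A call has exactly 10 rows; each row shifts and turns the commanded pose from where the row before left it; what a row does not reach is not made up. A row lasts 1/10 s, in which the tool goes at most 50 mm and 8.59 degrees, less where a joint would pass 70% of its speed; a pose out of reach is approached as far as the arm can. A call is refused whole if a number of a shift passes 5 or a number of a turn 8.59, either way. A call with a gripper value outside its range is refused whole. "fingers" is the opening, from 0 (shut) to 1 (fully open), set as the call begins (left out, the last holds). The fingers move at their own pace and stop on an object; "grip_force" is the grip in N (left out, the last holds). Time passes only in rows, so rows that do not move let the fingers close, or fill a call up. It gives the time, the measured TCP pose, the force, the opening and the grip force at its end, in the units of the state.
- r.get_state(): the state, without advancing time (a new reading comes with each control period).
- r.snapshot(name): name is "scene" or "top"; returns (picture, depth): 400x640x3 uint8, red, green, blue; 400x640 float32, m along the optical axis (not along the pixel's ray), 0 where there is no reading.
- r.calibration(name): a dict with "fov_y" (degrees; the focal length in pixels is half the picture's height over the tangent of half this angle, whatever the lens; pixels are square), "cx", "cy" (the principal point, pixels), "k1" (the pictures are not rectified: a ray, as slopes to the right and down, at radius r is drawn at 1 + k1 r^2 times it, then the intrinsics apply), "R" (3x3) and "t" (3): a world point X has camera coordinates R X + t. Camera axes: x right, y down, z forward; pixel columns grow to the right and rows downward; lengths in m; the calibration is good to about 2 mm. A picture is of the moment at which its call begins. calibration takes no time and is no camera call.
- r.finish_job(): hands the job in; it is judged then, once.
The state is a dict: "clock": time; "q": joint angles; "qd": joint speeds; "joint_torque": joint torques, N m; "tool_pos": TCP position; "eef_rot": TCP orientation; "contact_force": force on the tool from outside, world axes, zero at the start; "moment": the same for the moment, N m; "opening": opening from 0.0 (shut) to 1.0 (fully open); "finger_force": force on a finger pad.
Only numpy, scipy, OpenCV 4.12 (cv2) and the standard library are available. Lean on these libraries where they do the work, as an engineer would, in place of code of your own. Each camera call takes 0.05 s, during which the arm holds its last target. There are 200 camera calls.

TASK

The gear tester takes its wheels in from the other end, so move the four brass wheels from the black seats of the source rack into the bays of the dark grey receiving rack in reverse order: the wheel at the left end of the source row goes into the bay at the right end, and so on, one wheel upright in each bay. Set each one down gently rather than dropping it, and leave the other things on the bench where they are.

Things in the scene. Friction and masses are not known exactly. Their poses are not given: they have to be found in the camera images.
- disc_mid (a point): Loose brass flat spur wheel: one thin toothed disc, 46 mm across and 10 mm high, at the foot, then the bare stem. Round, 60 mm tall in all, stands upright on its flat foot; stem 18 mm in diameter up to the top at 60 mm, to be gripped 40 to 55 mm above the foot. About 180 g. This point is on its axis, half-way up (30 mm above the foot); z is up along the axis.
- pinion_mid (a point): Loose brass pinion: the narrowest wheel, one toothed drum 30 mm across and 22 mm high, then the bare stem. Round, 60 mm tall in all, stands upright on its flat foot; stem 18 mm in diameter up to the top at 60 mm, to be gripped 40 to 55 mm above the foot. About 130 g. This point is on its axis, half-way up (30 mm above the foot); z is up along the axis.
- cluster_mid (a point): Loose brass double (stepped) wheel: toothed disc 46 mm across and 9 mm high, on it a smaller toothed disc 31 mm across up to 21 mm, then the bare stem. Round, 60 mm tall in all, stands upright on its flat foot; stem 18 mm in diameter up to the top at 60 mm, to be gripped 40 to 55 mm above the foot. About 200 g. This point is on its axis, half-way up (30 mm above the foot); z is up along the axis.
- cone_mid (a point): Loose brass smooth conical wheel blank: 44 mm across at the foot (3 mm high rim), tapering to 20 mm across at 22 mm height, no teeth, then the bare stem. Round, 60 mm tall in all, stands upright on its flat foot; stem 18 mm in diameter up to the top at 60 mm, to be gripped 40 to 55 mm above the foot. About 160 g. This point is on its axis, half-way up (30 mm above the foot); z is up along the axis.
- seat_a: Fixed black seat plate on the source rack, 74 x 56 x 8 mm (x across the row, y along the row), flat on top: the one on which the flat spur wheel stands at the start (it stays there, so it still shows that wheel's place after the wheel has gone). Origin at the centre of its underside; its top is 8 mm higher.
- seat_b: Fixed black seat plate on the source rack, 74 x 56 x 8 mm (x across the row, y along the row), flat on top: the one on which the pinion stands at the start (it stays there, so it still shows that wheel's place after the wheel has gone). Origin at the centre of its underside; its top is 8 mm higher.
- seat_c: Fixed black seat plate on the source rack, 74 x 56 x 8 mm (x across the row, y along the row), flat on top: the one on which the double wheel stands at the start (it stays there, so it still shows that wheel's place after the wheel has gone). Origin at the centre of its underside; its top is 8 mm higher.
- seat_d: Fixed black seat plate on the source rack, 74 x 56 x 8 mm (x across the row, y along the row), flat on top: the one on which the conical wheel stands at the start (it stays there, so it still shows that wheel's place after the wheel has gone). Origin at the centre of its underside; its top is 8 mm higher.
- source_rack: Fixed aluminium rail, 84 x 286 mm, carrying the four black seats in one row, 64 mm apart (row places at y = -96, -32, +32, +96 mm in its frame). Origin at the centre of its underside on the bench; y along the row, x across it; seat tops at 16 mm. Raised end blocks 18 mm high. Stands left or right of the receiving rack; its x axis points away from the robot within about 15 degrees.
- receiving_rack: Fixed dark grey tray with steel ribs, 86 x 270 mm, four open bays in one row, each 60 mm along the row and 78 mm across, empty at the start. Origin at the centre of its underside on the bench; y along the row, x across it; bay centres at y = -96, -32, +32, +96 mm, bay floor at 6 mm, tops of the ribs at 16 mm (4 mm thick). Its x axis points away from the robot within about 15 degrees, so its row runs roughly the same way as the source rack's.
There are look-alikes about, which are no part of the job. What is shaped like the part that bears disc_mid but white is not meant.

How it is judged:
By the outcome, as a careful person would: the job done as asked, in the order asked, and still so for the second after the job is handed in, with the robot touching nothing.
It also fails if it takes over 90 s, if anything falls off the work surface, if the arm or the gripper's body presses on something with over 40 N, if the wrist force passes 120 N, or if a joint passes its speed limit or range.

## Working session

There is one attempt and no reset: what is moved stays moved. The work goes in short steps, Python scripts to look and compute and a tool call to move; the robot and the scene stay as the last step left them, time stands still between calls to the robot, and variables do not carry over. Pictures are saved under pics/ and viewed, at most 14 in all, crops included, and the job is handed in when it is done.

Besides the shell and the picture viewer there is one more tool, called after "Emit:" as name([rows], argument=value, ...), one row to a line, values as JSON. step_arm: Moves the arm, as the interface text tells. Its arguments: {"type":"object","properties":{"increments":{"type":"array","items":{"type":"array"}},"fingers":{"type":"number"},"grip_force":{"type":"number"}},"required":["increments"]}

```bash
mkdir -p pics; cat > h.py <<'E'
import numpy as np, cv2
from plant import r
def K(n):
    c=r.calibration(n); f=200/np.tan(np.radians(c["fov_y"])/2); return c,f
def world(n,depth):
    c,f=K(n); H,W=depth.shape
    u,v=np.meshgrid(np.arange(W),np.arange(H))
    M=np.array([[f,0,c["cx"]],[0,f,c["cy"]],[0,0,1]])
    p=cv2.undistortPoints(np.stack([u,v],-1).reshape(-1,1,2).astype(float),M,np.array([c["k1"],0,0,0,0.])).reshape(H,W,2)
    P=np.dstack([p[...,0]*depth,p[...,1]*depth,depth])
    return (P-np.array(c["t"]))@np.array(c["R"])
def proj(n,X):
    c,f=K(n); M=np.array([[f,0,c["cx"]],[0,f,c["cy"]],[0,0,1]])
    return cv2.projectPoints(np.atleast_2d(X).astype(float),cv2.Rodrigues(np.array(c["R"]))[0],np.array(c["t"],float),M,np.array([c["k1"],0,0,0,0.]))[0][:,0]
E
python3 - <<'E'
from h import *
for n in("scene","top"):
    p,d=r.snapshot(n); cv2.imwrite(f"pics/{n}0.png",p[...,::-1]); np.savez(f"{n}0.npz",p=p,d=d)
    c=r.calibration(n); print(n,{k:np.round(v,3).tolist() for k,v in c.items()}, (d==0).mean())
s=r.get_state(); print({k:np.round(v,3).tolist() for k,v in s.items()})
E
```

```text
scene {'fov_y': 49.469, 'cx': 322.343, 'cy': 199.348, 'k1': -0.023, 'R': [[0.049, 0.999, 0.01], [0.542, -0.018, -0.84], [-0.839, 0.046, -0.543]], 't': [-0.011, -0.248, 1.414]} 0.00384765625
top {'fov_y': 43.046, 'cx': 321.744, 'cy': 203.191, 'k1': -0.022, 'R': [[-0.027, -1.0, -0.012], [-0.981, 0.029, -0.194], [0.194, 0.007, -0.981]], 't': [0.011, 0.593, 1.155]} 0.00380859375
{'clock': 0.1, 'q': [-1.183, 0.69, -0.195, 1.566, 0.157, 0.902, -0.215], 'qd': [0.001, -0.001, -0.0, -0.002, 0.001, -0.002, 0.001], 'joint_torque': [-0.002, -52.85, -1.271, -15.384, -0.053, 0.002, 0.0], 'tool_pos': [0.216, 0.586, 0.238], 'eef_rot': [0.176, 0.984, -0.001, -0.0], 'contact_force': [-0.677, -0.429, 0.153], 'moment': [-0.08, -0.018, -0.012], 'finger_force': 0.0, 'opening': 1.002}
```

View pics/scene0.png

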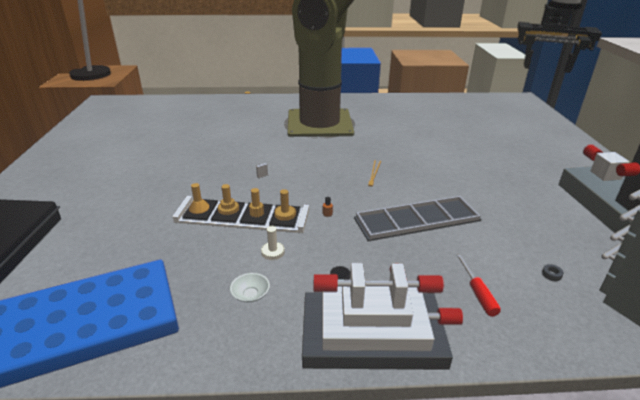

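View pics/top0.png

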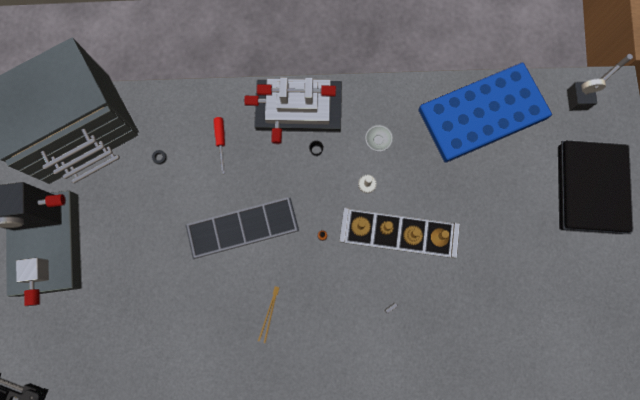

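Scene view: the source rack has four brass wheels. From the scene side, left to right, they are cone (197,200), double (228,200), pinion (256,203) and disc (285,207). In the top view, left to right, they are disc (360,227), pinion (387,228), double (413,235) and cone (440,237). The receiving rack is empty at top (242,228).

Possible confusions: the white disc-shaped wheel at top (367,184) / scene (272,245), which I won't touch, and the small brown bottle at top (322,235). The targets are the four brass ones on black seats.

```bash
cat > m.py <<'E'
from h import *
from scipy import ndimage as N
def rect(P,m):
    q=P[m][:,:2]; return cv2.minAreaRect((q*1000).astype(np.float32))
if __name__=="__main__":
    for n in("top","scene"):
        z=np.load(f"{n}0.npz"); p,d=z["p"],z["d"]; P=world(n,d); P[d==0]=9
        roi=(P[...,0]>.3)&(P[...,0]<.8)&(P[...,1]>-.4)&(P[...,1]<.35)
        m=roi&(P[...,2]>.045)&(P[...,2]<.12)
        l,k=N.label(m)
        for i in range(1,k+1):
            s=l==i
            if s.sum()>15:
                q=P[s]; t=q[q[:,2]>q[:,2].max()-.008]
                print(n,"tall",s.sum(),np.round(np.argwhere(s).mean(0)[::-1]),"mean",q.mean(0).round(4),"top",t.mean(0).round(4),"zmax",q[:,2].max().round(3), "ext",np.ptp(q,axis=0).round(3), "midxy",((q.max(0)+q.min(0))/2).round(4))
        m=roi&(P[...,2]>.0035)&(P[...,2]<.045); l,k=N.label(m)
        for i in range(1,k+1):
            s=l==i
            if s.sum()>40: print(n,"low",s.sum(),np.round(np.argwhere(s).mean(0)[::-1]),rect(P,s))
    a=np.load("top0.npz")["p"][165:275,180:470,::-1]; b=np.load("scene0.npz")["p"][150:270,165:490,::-1]
    a=cv2.resize(a,(780,296),interpolation=3); b=cv2.resize(b,(780,288),interpolation=3)
    cv2.imwrite("pics/crop.png",np.vstack([a,b]))
E
python3 m.py
```

```text
top tall 166 [276. 134.] mean [0.7709 0.1026 0.0529] top [0.7698 0.1032 0.0559] zmax 0.061 ext [0.048 0.026 0.016] midxy [0.776  0.1033 0.0528]
top tall 49 [368. 179.] mean [ 0.6481 -0.1193  0.0586] top [ 0.6488 -0.1193  0.0611] zmax 0.066 ext [0.016 0.017 0.021] midxy [ 0.6492 -0.1199  0.056 ]
top tall 58 [361. 224.] mean [ 0.5382 -0.0969  0.0721] top [ 0.5394 -0.0965  0.0766] zmax 0.082 ext [0.016 0.017 0.035] midxy [ 0.539  -0.0975  0.064 ]
top tall 61 [388. 226.] mean [ 0.5317 -0.1585  0.0711] top [ 0.5328 -0.159   0.0761] zmax 0.081 ext [0.017 0.018 0.034] midxy [ 0.5324 -0.1597  0.0642]
top tall 65 [415. 233.] mean [ 0.5135 -0.2225  0.0705] top [ 0.5144 -0.2239  0.0754] zmax 0.079 ext [0.017 0.018 0.032] midxy [ 0.514  -0.224   0.0632]
top tall 69 [443. 235.] mean [ 0.5069 -0.2877  0.0702] top [ 0.5077 -0.2895  0.0762] zmax 0.081 ext [0.016 0.018 0.035] midxy [ 0.5078 -0.2893  0.0635]
top low 1609 [454. 138.] ((749.4138793945312, -338.310546875), (100.96281433105469, 122.98442077636719), 0.1509842425584793)
top low 351 [313. 128.] ((794.36572265625, 20.097759246826172), (154.90
[... 2532 characters left out ...]
, (45.54847717285156, 42.45441436767578), 89.62613677978516)
scene low 336 [475. 281.] ((743.0821533203125, 247.17996215820312), (113.41656494140625, 22.328121185302734), 2.411952495574951)
scene low 2078 [137. 282.] ((751.2119750976562, -339.4377136230469), (97.54407501220703, 121.04524230957031), 0.0816686600446701)
scene low 209 [341. 272.] ((741.5645141601562, 6.31370735168457), (36.254615783691406, 34.077545166015625), 57.8948974609375)
scene low 913 [249. 287.] ((764.4006958007812, -153.56216430664062), (67.72441101074219, 67.64875793457031), 28.762928009033203)
scene low 76 [313. 294.] ((794.6038818359375, -43.36195373535156), (28.6545467376709, 10.966292381286621), 87.95992279052734)
```

View pics/crop.png

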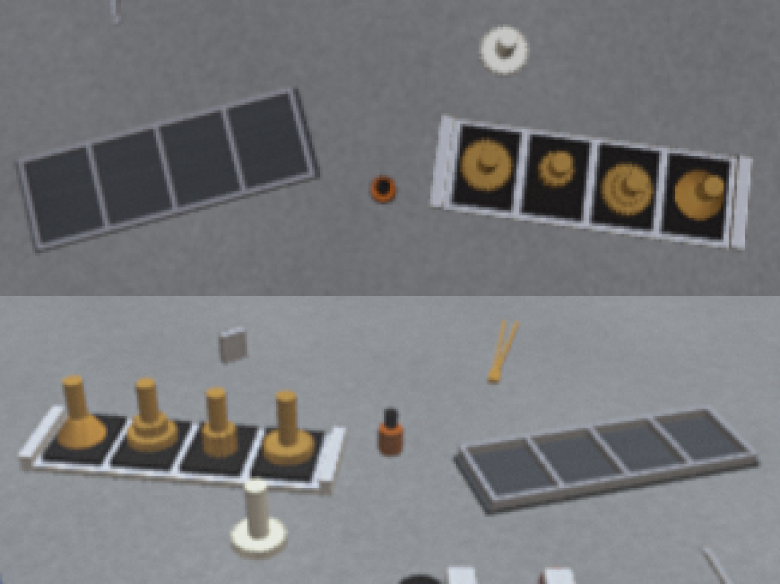

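The crop confirms the order. By the robot's left (+y) it is disc, pinion, double, cone, and the white disc stands apart off the rack. Next I'll refine the receiving rack's pose from its bright ribs.

```bash
cat > fit.py <<'E'
from h import *
from scipy.optimize import minimize
from scipy.ndimage import map_coordinates,gaussian_filter
I={n:gaussian_filter(cv2.cvtColor(np.load(f"{n}0.npz")["p"],cv2.COLOR_RGB2GRAY).astype(float),.8) for n in("top","scene")}
t=np.linspace(-.037,.037,40)
def pts(a,off=0,z=.016):
    x,y,th=a; L=[np.c_[t,0*t+b+off] for b in(-.128,-.064,0,.064,.128)]
    s=np.linspace(-.126,.126,120); L+=[np.c_[0*s+e+off*np.sign(e),s] for e in(-.041,.041)]
    q=np.vstack(L); R=np.array([[np.cos(th),-np.sin(th)],[np.sin(th),np.cos(th)]])
    return np.c_[q@R.T+[x,y],np.full(len(q),z)]
def sc(a,ns):
    return -sum(map_coordinates(I[n],proj(n,pts(a)).T[::-1],order=1).mean() for n in ns)
for ns in(("top",),("scene",),("top","scene")):
    best=min((minimize(sc,np.array([.548+dx,.195+dy,np.radians(13.2)]),args=(ns,),method="Nelder-Mead",options=dict(initial_simplex=np.array([.548+dx,.195+dy,.23])+np.array([[0,0,0],[.006,0,0],[0,.006,0],[0,0,.04]]))) for dx in(-.006,0,.006) for dy in(-.006,0,.006)),key=lambda o:o.fun)
    print(ns,best.x.round(4),np.degrees(best.x[2]).round(2),round(best.fun,1))
x,y,th=best.x
for k,b in enumerate((-.096,-.032,.032,.096)): print("bay",b,round(x-np.sin(th)*b,4),round(y+np.cos(th)*b,4))
o=[]
for n,(r0,r1,c0,c1) in dict(top=(190,270,175,310),scene=(185,245,345,490)).items():
    p=np.load(f"{n}0.npz")["p"][...,::-1]; c=cv2.resize(p[r0:r1,c0:c1],None,fx=4,fy=4,interpolation=3)
    for u,v in proj(n,pts(best.x))[::4]: cv2.circle(c,(int((u-c0+.5)*4),int((v-r0+.5)*4)),1,(0,0,255),-1)
    o.append(cv2.copyMakeBorder(c,0,0,0,600-c.shape[1],0))
cv2.imwrite("pics/fit.png",np.vstack(o))
E
python3 fit.py
```

```text
('top',) [0.5488 0.1947 0.2352] 13.48 -107.1
('scene',) [0.5454 0.1948 0.2358] 13.51 -136.2Traceback (most recent call last):
  File "fit.py", line 14, in <module>
    best=min((minimize(sc,np.array([.548+dx,.195+dy,np.radians(13.2)]),args=(ns,),method="Nelder-Mead",options=dict(initial_simplex=np.array([.548+dx,.195+dy,.23])+np.array([[0,0,0],[.006,0,0],[0,.006,0],[0,0,.04]]))) for dx in(-.006,0,.006) for dy in(-.006,0,.006)),key=lambda o:o.fun)
  File "fit.py", line 14, in <genexpr>
    best=min((minimize(sc,np.array([.548+dx,.195+dy,np.radians(13.2)]),args=(ns,),method="Nelder-Mead",options=dict(initial_simplex=np.array([.548+dx,.195+dy,.23])+np.array([[0,0,0],[.006,0,0],[0,.006,0],[0,0,.04]]))) for dx in(-.006,0,.006) for dy in(-.006,0,.006)),key=lambda o:o.fun)
              ~~~~~~~~^^^^^^^^^^^^^^^^^^^^^^^^^^^^^^^^^^^^^^^^^^^^^^^^^^^^^^^^^^^^^^^^^^^^^^^^^^^^^^^^^^^^^^^^^^^^^^^^^^^^^^^^^^^^^^^^^^^^^^^^^^^^^^^^^^^^^^^^^^^^^^^^^^^^^^^^^^^^^^^^^^^^^^^^^^^^^^^^^^^^^^^^^^^^^^^^^^^
    res = _minimize_neldermead(fun, x0, args, callback, bounds=bounds,
                               **options)
    fxr = func(xr)
    fx = function(np.copy(x), *(wrapper_args + args))
  File "fit.py", line 12, in sc
    return -sum(map_coordinates(I[n],proj(n,pts(a)).T[::-1],order=1).mean() for n in ns)
            ~~~^^^^^^^^^^^^^^^^^^^^^^^^^^^^^^^^^^^^^^^^^^^^^^^^^^^^^^^^^^^^^^^^^^^^^^^^^
  File "fit.py", line 12, in <genexpr>
    return -sum(map_coordinates(I[n],proj(n,pts(a)).T[::-1],order=1).mean() for n in ns)
                                     ~~~~^^^^^^^^^^
  File "h.py", line 13, in proj
    c,f=K(n); M=np.array([[f,0,c["cx"]],[0,f,c["cy"]],[0,0,1]])
        ~^^^
  File "h.py", line 4, in K
    c=r.calibration(n); f=200/np.tan(np.radians(c["fov_y"])/2); return c,f
ValueError: time passes only in moves, steps and waits
```

Emit:
step_arm([
  [[2, -4.5, 0], [0, 0, -7]],
  [[2, -4.5, 0], [0, 0, -7]],
  [[2, -4.5, 0], [0, 0, -7]],
  [[2, -4.5, 0], [0, 0, -7]],
  [[2, -4.5, 0], [0, 0, -7]],
  [[2, -4.5, 0], [0, 0, -7]],
  [[2, -4.5, 0], [0, 0, -7]],
  [[2, -4.5, 0], [0, 0, -7]],
  [[2, -4.5, 0], [0, 0, -7]],
  [[2, -4.5, 0], [0, 0, -7]],
], fingers=0.6, grip_force=20)

```text
clock: 1.1
tool_pos: [0.4169, 0.1345, 0.2387]
eef_rot: [0.71, 0.704, 0.0, -0.0]
contact_force: [0.3, 0.2, -0.0]
opening: 0.603
finger_force: 0.0
```

Left end to right end means disc → bay at (0.569, 0.101), pinion → (0.554, 0.164), double → (0.540, 0.226) and cone → (0.525, 0.288). I wrongly sent that move alongside a script. From here on, moves and scripts go one at a time.

Emit:
step_arm([
  [[2.05, -3.86, 0], [0, 0, 0]],
  [[2.05, -3.86, 0], [0, 0, 0]],
  [[2.05, -3.86, 0], [0, 0, 0]],
  [[2.05, -3.86, 0], [0, 0, 0]],
  [[2.05, -3.86, 0], [0, 0, 0]],
  [[2.05, -3.86, 0], [0, 0, 0]],
  [[0, 0, -3.5], [0, 0, 0]],
  [[0, 0, -3.5], [0, 0, 0]],
  [[0, 0, -3.5], [0, 0, 0]],
  [[0, 0, -3.4], [0, 0, 0]],
])

```text
clock: 2.1
tool_pos: [0.5393, -0.0953, 0.0982]
eef_rot: [0.709, 0.705, 0.0, -0.0]
contact_force: [1.1, 0.3, 0.5]
opening: 0.599
finger_force: 0.0
```

Emit:
step_arm([
  [[0.1, -0.2, -1.4], [0, 0, 0]],
  [[0, 0, -1.4], [0, 0, 0]],
  [[0, 0, -1.4], [0, 0, 0]],
  [[0, 0, -1.2], [0, 0, 0]],
  [[0, 0, 0], [0, 0, 0]],
  [[0, 0, 0], [0, 0, 0]],
  [[0, 0, 0], [0, 0, 0]],
  [[0, 0, 0], [0, 0, 0]],
  [[0, 0, 0], [0, 0, 0]],
  [[0, 0, 0], [0, 0, 0]],
])

```text
clock: 3.1
tool_pos: [0.5407, -0.0973, 0.0461]
eef_rot: [0.709, 0.705, 0.0, 0.0]
contact_force: [0.3, -0.4, -0.4]
opening: 0.603
finger_force: 0.0
```

Emit:
step_arm([
  [[0, 0, 0], [0, 0, 0]],
  [[0, 0, 0], [0, 0, 0]],
  [[0, 0, 0], [0, 0, 0]],
  [[0, 0, 0], [0, 0, 0]],
  [[0, 0, 0], [0, 0, 0]],
  [[0, 0, 0], [0, 0, 0]],
  [[0, 0, 0], [0, 0, 0]],
  [[0, 0, 0], [0, 0, 0]],
  [[0, 0, 0], [0, 0, 0]],
  [[0, 0, 0], [0, 0, 0]],
], fingers=0, grip_force=25)

```text
clock: 4.1
tool_pos: [0.5404, -0.0973, 0.0457]
eef_rot: [0.709, 0.705, -0.0, -0.0]
contact_force: [-1.1, -0.3, -0.1]
opening: 0.195
finger_force: 25.0
```

Emit:
step_arm([
  [[0, 0, 2], [0, 0, 0]],
  [[0, 0, 3.5], [0, 0, 0]],
  [[0, 0, 3.5], [0, 0, 0]],
  [[0.3, 2, 0], [0, 0, 0]],
  [[0.4, 3, 0], [0, 0, 0]],
  [[0.6, 3.5, 0], [0, 0, 0]],
  [[0.6, 3.5, 0], [0, 0, 0]],
  [[0.6, 3.5, 0], [0, 0, 0]],
  [[0.3, 2.8, 0], [0, 0, 0]],
  [[0.1, 1.5, 0], [0, 0, 0]],
])

```text
clock: 5.1
tool_pos: [0.5694, 0.1045, 0.1355]
eef_rot: [0.707, 0.707, 0.001, -0.001]
contact_force: [0.0, -0.4, -1.3]
opening: 0.194
finger_force: 25.0
```

Emit:
step_arm([
  [[0, 0, 0], [0, 0, 0]],
  [[0, 0, -1.5], [0, 0, 0]],
  [[0, 0, -2], [0, 0, 0]],
  [[0, 0, -2], [0, 0, 0]],
  [[0, 0, -1.5], [0, 0, 0]],
  [[0, 0, -1], [0, 0, 0]],
  [[0, 0, -0.7], [0, 0, 0]],
  [[0, 0, -0.3], [0, 0, 0]],
  [[0, 0, 0], [0, 0, 0]],
  [[0, 0, 0], [0, 0, 0]],
])

```text
clock: 6.1
tool_pos: [0.5699, 0.1007, 0.0463]
eef_rot: [0.709, 0.705, 0.0, 0.0]
contact_force: [-0.4, -1.3, -1.5]
opening: 0.193
finger_force: 25.0
```

```bash
cat > look.py <<'E'
import sys; from h import *
k=sys.argv[1]; o=[]
for n,(r0,r1,c0,c1) in dict(top=(180,270,170,470),scene=(150,250,165,495)).items():
    p,d=r.snapshot(n); np.savez(f"{n}{k}.npz",p=p,d=d)
    o.append(cv2.resize(p[r0:r1,c0:c1,::-1],(780,int(780*(r1-r0)/(c1-c0))),interpolation=3))
cv2.imwrite(f"pics/look{k}.png",np.vstack(o)); print(r.get_state()["tool_pos"])
E
python3 look.py 1
```

```text
[0.56993407 0.10086227 0.04632144]
```

View pics/look1.png

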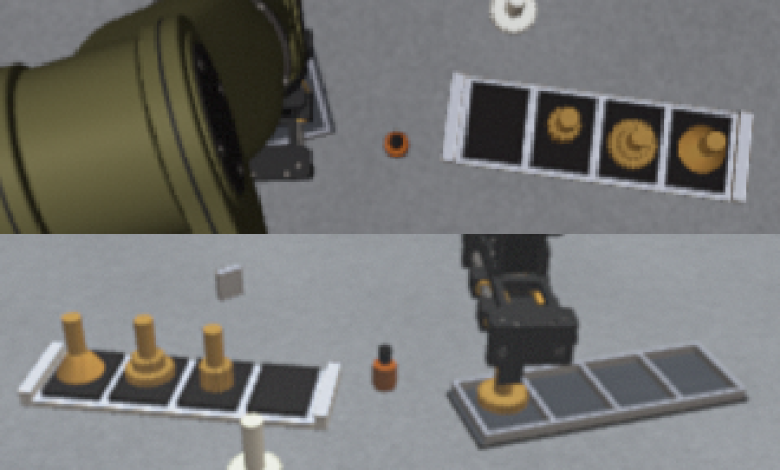

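The disc hangs over the right-end bay, centred in it at (502,390) in the lower half of the picture. The other three wheels are untouched. I'll lower the last centimetre slowly.

Emit:
step_arm([
  [[0, 0, -0.3], [0, 0, 0]],
  [[0, 0, -0.2], [0, 0, 0]],
  [[0, 0, -0.15], [0, 0, 0]],
  [[0, 0, -0.1], [0, 0, 0]],
  [[0, 0, -0.1], [0, 0, 0]],
  [[0, 0, -0.1], [0, 0, 0]],
  [[0, 0, -0.1], [0, 0, 0]],
  [[0, 0, 0], [0, 0, 0]],
  [[0, 0, 0], [0, 0, 0]],
  [[0, 0, 0], [0, 0, 0]],
])

```text
clock: 7.2
tool_pos: [0.5695, 0.1007, 0.0357]
eef_rot: [0.709, 0.705, 0.0, 0.0]
contact_force: [-2.1, 0.1, 5.0]
opening: 0.195
finger_force: 25.0
```

Emit:
step_arm([
  [[0, 0, 0], [0, 0, 0]],
  [[0, 0, 0], [0, 0, 0]],
  [[0, 0, 0], [0, 0, 0]],
  [[0, 0, 0], [0, 0, 0]],
  [[0, 0, 0], [0, 0, 0]],
  [[0, 0, 0], [0, 0, 0]],
  [[0, 0, 0.5], [0, 0, 0]],
  [[0, 0, 2], [0, 0, 0]],
  [[0, 0, 3.5], [0, 0, 0]],
  [[0, 0, 3], [0, 0, 0]],
], fingers=0.6)

```text
clock: 8.2
tool_pos: [0.5695, 0.1006, 0.1266]
eef_rot: [0.709, 0.705, -0.0, 0.0]
contact_force: [1.0, 0.7, 0.5]
opening: 0.6
finger_force: 0.0
```

Emit:
step_arm([
  [[-0.3, -2.5, 0], [0, 0, 0]],
  [[-0.6, -4, 0], [0, 0, 0]],
  [[-0.6, -4, 0], [0, 0, 0]],
  [[-0.6, -4, 0], [0, 0, 0]],
  [[-0.6, -4, 0], [0, 0, 0]],
  [[-0.5, -3.5, 0], [0, 0, 0]],
  [[-0.35, -2.5, 0], [0, 0, 0]],
  [[-0.1, -1.5, 0], [0, 0, 0]],
  [[0, 0, -1], [0, 0, 0]],
  [[0, 0, -1], [0, 0, 0]],
])

```text
clock: 9.2
tool_pos: [0.5335, -0.1577, 0.1047]
eef_rot: [0.708, 0.706, 0.001, -0.0]
contact_force: [-0.1, 1.3, -0.1]
opening: 0.602
finger_force: 0.0
```

Emit:
step_arm([
  [[0, 0, 0], [0, 0, 0]],
  [[0, 0, 0], [0, 0, 0]],
  [[0, 0, -1], [0, 0, 0]],
  [[0, 0, -1.5], [0, 0, 0]],
  [[0, 0, -1.5], [0, 0, 0]],
  [[0, 0, -1.2], [0, 0, 0]],
  [[0, 0, -0.7], [0, 0, 0]],
  [[0, 0, -0.2], [0, 0, 0]],
  [[0, 0, 0], [0, 0, 0]],
  [[0, 0, 0], [0, 0, 0]],
])

```text
clock: 10.2
tool_pos: [0.5334, -0.1594, 0.0447]
eef_rot: [0.709, 0.705, 0.0, 0.0]
contact_force: [-0.9, 0.8, -0.9]
opening: 0.601
finger_force: 0.0
```

Emit:
step_arm([
  [[0, 0, 0], [0, 0, 0]],
  [[0, 0, 0], [0, 0, 0]],
  [[0, 0, 0], [0, 0, 0]],
  [[0, 0, 0], [0, 0, 0]],
  [[0, 0, 0], [0, 0, 0]],
  [[0, 0, 0], [0, 0, 0]],
  [[0, 0, 0], [0, 0, 0]],
  [[0, 0, 0], [0, 0, 0]],
  [[0, 0, 0], [0, 0, 0]],
  [[0, 0, 0], [0, 0, 0]],
], fingers=0)

```text
clock: 11.2
tool_pos: [0.5331, -0.1593, 0.0443]
eef_rot: [0.709, 0.705, 0.0, 0.0]
contact_force: [-0.6, -0.3, 0.4]
opening: 0.194
finger_force: 25.0
```

Emit:
step_arm([
  [[0, 0, 2], [0, 0, 0]],
  [[0, 0, 4], [0, 0, 0]],
  [[0, 0, 4], [0, 0, 0]],
  [[0.2, 2.5, 0], [0, 0, 0]],
  [[0.3, 4, 0], [0, 0, 0]],
  [[0.3, 4.5, 0], [0, 0, 0]],
  [[0.3, 4.5, 0], [0, 0, 0]],
  [[0.3, 4.5, 0], [0, 0, 0]],
  [[0.3, 4.5, 0], [0, 0, 0]],
  [[0.2, 4, 0], [0, 0, 0]],
])

```text
clock: 12.2
tool_pos: [0.5514, 0.1284, 0.1439]
eef_rot: [0.708, 0.706, -0.0, -0.0]
contact_force: [0.2, -0.4, -0.9]
opening: 0.193
finger_force: 25.0
```

Emit:
step_arm([
  [[0.2, 2.5, 0], [0, 0, 0]],
  [[0, 1.3, 0], [0, 0, 0]],
  [[0, 0, 0], [0, 0, 0]],
  [[0, 0, -1.5], [0, 0, 0]],
  [[0, 0, -2.5], [0, 0, 0]],
  [[0, 0, -2.5], [0, 0, 0]],
  [[0, 0, -1.5], [0, 0, 0]],
  [[0, 0, -1], [0, 0, 0]],
  [[0, 0, -0.5], [0, 0, 0]],
  [[0, 0, 0], [0, 0, 0]],
])

```text
clock: 13.2
tool_pos: [0.5541, 0.1631, 0.0491]
eef_rot: [0.709, 0.705, -0.0, 0.0]
contact_force: [-0.1, -0.4, -1.1]
opening: 0.196
finger_force: 25.0
```

Emit:
step_arm([
  [[0, 0, -0.4], [0, 0, 0]],
  [[0, 0, -0.3], [0, 0, 0]],
  [[0, 0, -0.25], [0, 0, 0]],
  [[0, 0, -0.15], [0, 0, 0]],
  [[0, 0, -0.1], [0, 0, 0]],
  [[0, 0, -0.1], [0, 0, 0]],
  [[0, 0, -0.1], [0, 0, 0]],
  [[0, 0, -0.1], [0, 0, 0]],
  [[0, 0, 0], [0, 0, 0]],
  [[0, 0, 0], [0, 0, 0]],
])

```text
clock: 14.2
tool_pos: [0.5541, 0.1637, 0.0343]
eef_rot: [0.709, 0.705, 0.0, 0.0]
contact_force: [0.6, 0.5, 0.1]
opening: 0.195
finger_force: 25.0
```

Emit:
step_arm([
  [[0, 0, -0.05], [0, 0, 0]],
  [[0, 0, -0.05], [0, 0, 0]],
  [[0, 0, 0], [0, 0, 0]],
  [[0, 0, 0], [0, 0, 0]],
  [[0, 0, 0], [0, 0, 0]],
  [[0, 0, 0], [0, 0, 0]],
  [[0, 0, 0], [0, 0, 0]],
  [[0, 0, 0], [0, 0, 0]],
  [[0, 0, 0], [0, 0, 0]],
  [[0, 0, 0], [0, 0, 0]],
])

```text
clock: 15.2
tool_pos: [0.5542, 0.1637, 0.0342]
eef_rot: [0.709, 0.705, 0.0, 0.0]
contact_force: [-1.5, 0.5, 7.0]
opening: 0.193
finger_force: 25.0
```

Emit:
step_arm([
  [[0, 0, 0], [0, 0, 0]],
  [[0, 0, 0], [0, 0, 0]],
  [[0, 0, 0], [0, 0, 0]],
  [[0, 0, 0], [0, 0, 0]],
  [[0, 0, 0], [0, 0, 0]],
  [[0, 0, 0], [0, 0, 0]],
  [[0, 0, 0.5], [0, 0, 0]],
  [[0, 0, 2], [0, 0, 0]],
  [[0, 0, 3.5], [0, 0, 0]],
  [[0, 0, 3], [0, 0, 0]],
], fingers=0.6)

```text
clock: 16.2
tool_pos: [0.554, 0.1636, 0.1246]
eef_rot: [0.709, 0.705, -0.0, 0.0]
contact_force: [0.8, -0.3, 0.2]
opening: 0.599
finger_force: 0.0
```

Emit:
step_arm([
  [[-0.2, -2.5, 0], [0, 0, 0]],
  [[-0.45, -4.5, 0], [0, 0, 0]],
  [[-0.45, -4.5, 0], [0, 0, 0]],
  [[-0.45, -4.5, 0], [0, 0, 0]],
  [[-0.45, -4.5, 0], [0, 0, 0]],
  [[-0.45, -4.5, 0], [0, 0, 0]],
  [[-0.45, -4.5, 0], [0, 0, 0]],
  [[-0.45, -4.5, 0], [0, 0, 0]],
  [[-0.35, -3, 0], [0, 0, 0]],
  [[-0.15, -1.8, 0], [0, 0, 0]],
])

```text
clock: 17.2
tool_pos: [0.5143, -0.2285, 0.1237]
eef_rot: [0.71, 0.704, -0.001, 0.001]
contact_force: [0.6, 0.1, -0.7]
opening: 0.598
finger_force: 0.0
```

Emit:
step_arm([
  [[0, 0, 0], [0, 0, 0]],
  [[0, 0, -1], [0, 0, 0]],
  [[0, 0, -1.3], [0, 0, 0]],
  [[0, 0, -1.3], [0, 0, 0]],
  [[0, 0, -1.3], [0, 0, 0]],
  [[0, 0, -1.3], [0, 0, 0]],
  [[0, 0, -1.1], [0, 0, 0]],
  [[0, 0, -0.6], [0, 0, 0]],
  [[0, 0, -0.1], [0, 0, 0]],
  [[0, 0, 0], [0, 0, 0]],
])

```text
clock: 18.2
tool_pos: [0.5156, -0.2244, 0.0432]
eef_rot: [0.709, 0.705, 0.0, 0.0]
contact_force: [0.1, -0.4, -0.8]
opening: 0.602
finger_force: 0.0
```

Emit:
step_arm([
  [[0, 0, 0], [0, 0, 0]],
  [[0, 0, 0], [0, 0, 0]],
  [[0, 0, 0], [0, 0, 0]],
  [[0, 0, 0], [0, 0, 0]],
  [[0, 0, 0], [0, 0, 0]],
  [[0, 0, 0], [0, 0, 0]],
  [[0, 0, 0], [0, 0, 0]],
  [[0, 0, 0], [0, 0, 0]],
  [[0, 0, 0], [0, 0, 0]],
  [[0, 0, 0], [0, 0, 0]],
], fingers=0)

```text
clock: 19.2
tool_pos: [0.5155, -0.2243, 0.0434]
eef_rot: [0.709, 0.705, -0.0, 0.0]
contact_force: [-2.0, 0.5, 4.1]
opening: 0.193
finger_force: 25.0
```

Emit:
step_arm([
  [[0, 0, 2], [0, 0, 0]],
  [[0, 0, 4], [0, 0, 0]],
  [[0, 0, 4], [0, 0, 0]],
  [[0.2, 2.5, 0], [0, 0, 0]],
  [[0.25, 4, 0], [0, 0, 0]],
  [[0.25, 4.5, 0], [0, 0, 0]],
  [[0.25, 4.5, 0], [0, 0, 0]],
  [[0.25, 4.5, 0], [0, 0, 0]],
  [[0.25, 4.5, 0], [0, 0, 0]],
  [[0.25, 4.5, 0], [0, 0, 0]],
])

```text
clock: 20.2
tool_pos: [0.5322, 0.0676, 0.1428]
eef_rot: [0.709, 0.705, -0.0, -0.0]
contact_force: [0.8, -0.0, -1.6]
opening: 0.194
finger_force: 25.0
```

Emit:
step_arm([
  [[0.25, 4.5, 0], [0, 0, 0]],
  [[0.2, 4.5, 0], [0, 0, 0]],
  [[0.15, 3.5, 0], [0, 0, 0]],
  [[0.1, 2.3, 0], [0, 0, 0]],
  [[0, 1.2, 0], [0, 0, 0]],
  [[0, 0, 0], [0, 0, 0]],
  [[0, 0, -1.5], [0, 0, 0]],
  [[0, 0, -2], [0, 0, 0]],
  [[0, 0, -2], [0, 0, 0]],
  [[0, 0, -1.5], [0, 0, 0]],
])

```text
clock: 21.2
tool_pos: [0.5394, 0.2228, 0.0721]
eef_rot: [0.71, 0.704, -0.001, 0.0]
contact_force: [-0.0, 0.5, -2.5]
opening: 0.199
finger_force: 25.0
```

Emit:
step_arm([
  [[0, 0, 0], [0, 0, 0]],
  [[0, 0, -0.9], [0, 0, 0]],
  [[0, 0, -0.9], [0, 0, 0]],
  [[0, 0, -0.7], [0, 0, 0]],
  [[0, 0, -0.5], [0, 0, 0]],
  [[0, 0, -0.4], [0, 0, 0]],
  [[0, 0, -0.2], [0, 0, 0]],
  [[0, 0, -0.1], [0, 0, 0]],
  [[0, 0, -0.1], [0, 0, 0]],
  [[0, 0, 0], [0, 0, 0]],
])

```text
clock: 22.2
tool_pos: [0.5396, 0.2258, 0.0353]
eef_rot: [0.709, 0.705, 0.0, 0.0]
contact_force: [-0.1, 0.2, -1.9]
opening: 0.196
finger_force: 25.0
```

Emit:
step_arm([
  [[0, 0, -0.05], [0, 0, 0]],
  [[0, 0, -0.05], [0, 0, 0]],
  [[0, 0, -0.05], [0, 0, 0]],
  [[0, 0, -0.05], [0, 0, 0]],
  [[0, 0, -0.05], [0, 0, 0]],
  [[0, 0, 0], [0, 0, 0]],
  [[0, 0, 0], [0, 0, 0]],
  [[0, 0, 0], [0, 0, 0]],
  [[0, 0, 0], [0, 0, 0]],
  [[0, 0, 0], [0, 0, 0]],
])

```text
clock: 23.2
tool_pos: [0.5396, 0.2257, 0.0334]
eef_rot: [0.709, 0.705, 0.0, 0.0]
contact_force: [-1.6, 0.0, 5.5]
opening: 0.196
finger_force: 25.0
```

Emit:
step_arm([
  [[0, 0, 0], [0, 0, 0]],
  [[0, 0, 0], [0, 0, 0]],
  [[0, 0, 0], [0, 0, 0]],
  [[0, 0, 0], [0, 0, 0]],
  [[0, 0, 0], [0, 0, 0]],
  [[0, 0, 0], [0, 0, 0]],
  [[0, 0, 0.5], [0, 0, 0]],
  [[0, 0, 2], [0, 0, 0]],
  [[0, 0, 3.5], [0, 0, 0]],
  [[0, 0, 3], [0, 0, 0]],
], fingers=0.6)

```text
clock: 24.2
tool_pos: [0.5395, 0.2256, 0.1242]
eef_rot: [0.709, 0.705, 0.0, 0.0]
contact_force: [0.7, -0.1, 1.3]
opening: 0.6
finger_force: 0.0
```

Emit:
step_arm([
  [[-0.2, -3, 0], [0, 0, 0]],
  [[-0.3, -4.5, 0], [0, 0, 0]],
  [[-0.3, -4.5, 0], [0, 0, 0]],
  [[-0.3, -4.5, 0], [0, 0, 0]],
  [[-0.3, -4.5, 0], [0, 0, 0]],
  [[-0.3, -4.5, 0], [0, 0, 0]],
  [[-0.3, -4.5, 0], [0, 0, 0]],
  [[-0.3, -4.5, 0], [0, 0, 0]],
  [[-0.3, -4.5, 0], [0, 0, 0]],
  [[-0.3, -4.5, 0], [0, 0, 0]],
])

```text
clock: 25.2
tool_pos: [0.5103, -0.2112, 0.1232]
eef_rot: [0.709, 0.705, 0.0, 0.0]
contact_force: [0.4, -0.5, 0.5]
opening: 0.599
finger_force: 0.0
```

Emit:
step_arm([
  [[-0.2, -4, 0], [0, 0, 0]],
  [[0, -2.8, 0], [0, 0, 0]],
  [[0, -1.3, 0], [0, 0, 0]],
  [[0, 0, 0], [0, 0, 0]],
  [[0, 0, 0], [0, 0, 0]],
  [[0, 0, 0], [0, 0, 0]],
  [[0, 0, -1], [0, 0, 0]],
  [[0, 0, -1], [0, 0, 0]],
  [[0, 0, -0.5], [0, 0, 0]],
  [[0, 0, 0], [0, 0, 0]],
])

```text
clock: 26.2
tool_pos: [0.5078, -0.2896, 0.0964]
eef_rot: [0.709, 0.706, -0.0, -0.001]
contact_force: [-0.4, -0.2, -1.0]
opening: 0.6
finger_force: 0.0
```

Emit:
step_arm([
  [[0.05, 0, -1], [0, 0, 0]],
  [[0, 0, -1.2], [0, 0, 0]],
  [[0, 0, -1.2], [0, 0, 0]],
  [[0, 0, -1], [0, 0, 0]],
  [[0, 0, -0.7], [0, 0, 0]],
  [[0, 0, -0.2], [0, 0, 0]],
  [[0, 0, 0], [0, 0, 0]],
  [[0, 0, 0], [0, 0, 0]],
  [[0, 0, 0], [0, 0, 0]],
  [[0, 0, 0], [0, 0, 0]],
])

```text
clock: 27.2
tool_pos: [0.5093, -0.2904, 0.0452]
eef_rot: [0.709, 0.705, 0.0, 0.0]
contact_force: [-0.3, 1.0, 0.0]
opening: 0.598
finger_force: 0.0
```

Emit:
step_arm([
  [[0, 0, 0], [0, 0, 0]],
  [[0, 0, 0], [0, 0, 0]],
  [[0, 0, 0], [0, 0, 0]],
  [[0, 0, 0], [0, 0, 0]],
  [[0, 0, 0], [0, 0, 0]],
  [[0, 0, 0], [0, 0, 0]],
  [[0, 0, 0], [0, 0, 0]],
  [[0, 0, 0], [0, 0, 0]],
  [[0, 0, 0], [0, 0, 0]],
  [[0, 0, 0], [0, 0, 0]],
], fingers=0)

```text
clock: 28.2
tool_pos: [0.5089, -0.2903, 0.0447]
eef_rot: [0.709, 0.705, -0.0, -0.0]
contact_force: [0.4, 0.3, 0.1]
opening: 0.196
finger_force: 25.0
```

Emit:
step_arm([
  [[0, 0, 2], [0, 0, 0]],
  [[0, 0, 4], [0, 0, 0]],
  [[0, 0, 4], [0, 0, 0]],
  [[0.1, 2.5, 0], [0, 0, 0]],
  [[0.15, 4, 0], [0, 0, 0]],
  [[0.15, 4.5, 0], [0, 0, 0]],
  [[0.15, 4.5, 0], [0, 0, 0]],
  [[0.15, 4.5, 0], [0, 0, 0]],
  [[0.15, 4.5, 0], [0, 0, 0]],
  [[0.15, 4.5, 0], [0, 0, 0]],
])

```text
clock: 29.2
tool_pos: [0.5189, 0.0016, 0.1447]
eef_rot: [0.709, 0.705, 0.0, 0.0]
contact_force: [0.3, -0.5, -0.8]
opening: 0.192
finger_force: 25.0
```

Emit:
step_arm([
  [[0.1, 4.5, 0], [0, 0, 0]],
  [[0.1, 4.5, 0], [0, 0, 0]],
  [[0.1, 4.5, 0], [0, 0, 0]],
  [[0.1, 4.5, 0], [0, 0, 0]],
  [[0.1, 4.5, 0], [0, 0, 0]],
  [[0.1, 3.5, 0], [0, 0, 0]],
  [[0, 2, 0], [0, 0, 0]],
  [[0, 0.9, 0], [0, 0, 0]],
  [[0, 0, 0], [0, 0, 0]],
  [[0, 0, 0], [0, 0, 0]],
])

```text
clock: 30.2
tool_pos: [0.5252, 0.2866, 0.1446]
eef_rot: [0.709, 0.705, -0.001, 0.001]
contact_force: [0.4, -1.0, -1.8]
opening: 0.195
finger_force: 25.0
```

Emit:
step_arm([
  [[0, 0, -1], [0, 0, 0]],
  [[0, 0, -2], [0, 0, 0]],
  [[0, 0, -2], [0, 0, 0]],
  [[0, 0, -2], [0, 0, 0]],
  [[0, 0, -1.3], [0, 0, 0]],
  [[0, 0, -0.8], [0, 0, 0]],
  [[0, 0, -0.4], [0, 0, 0]],
  [[0, 0, 0], [0, 0, 0]],
  [[0, 0, 0], [0, 0, 0]],
  [[0, 0, 0], [0, 0, 0]],
])

```text
clock: 31.2
tool_pos: [0.5255, 0.289, 0.0505]
eef_rot: [0.709, 0.705, 0.001, 0.0]
contact_force: [0.2, 0.4, -2.1]
opening: 0.195
finger_force: 25.0
```

Emit:
step_arm([
  [[0, 0, -0.4], [0, 0, 0]],
  [[0, 0, -0.4], [0, 0, 0]],
  [[0, 0, -0.25], [0, 0, 0]],
  [[0, 0, -0.15], [0, 0, 0]],
  [[0, 0, -0.1], [0, 0, 0]],
  [[0, 0, -0.05], [0, 0, 0]],
  [[0, 0, -0.05], [0, 0, 0]],
  [[0, 0, -0.05], [0, 0, 0]],
  [[0, 0, -0.05], [0, 0, 0]],
  [[0, 0, -0.05], [0, 0, 0]],
])

```text
clock: 32.2
tool_pos: [0.525, 0.2888, 0.0346]
eef_rot: [0.709, 0.705, 0.0, -0.0]
contact_force: [-1.8, -1.0, 5.7]
opening: 0.195
finger_force: 25.0
```

Contact is made, so I'll release, lift and move clear.

Emit:
step_arm([
  [[0, 0, 0], [0, 0, 0]],
  [[0, 0, 0], [0, 0, 0]],
  [[0, 0, 0], [0, 0, 0]],
  [[0, 0, 0], [0, 0, 0]],
  [[0, 0, 0], [0, 0, 0]],
  [[0, 0, 0], [0, 0, 0]],
  [[0, 0, 0.5], [0, 0, 0]],
  [[0, 0, 2], [0, 0, 0]],
  [[0, 0, 3.5], [0, 0, 0]],
  [[0, 0, 4], [0, 0, 0]],
], fingers=0.6)

```text
clock: 33.2
tool_pos: [0.5242, 0.2883, 0.1347]
eef_rot: [0.709, 0.705, -0.001, -0.0]
contact_force: [0.6, -0.2, -0.4]
opening: 0.597
finger_force: 0.0
```

Emit:
step_arm([
  [[0, 0, 4], [0, 0, 0]],
  [[-1, 2, 4], [0, 0, 0]],
  [[-2, 3.5, 0], [0, 0, 0]],
  [[-2, 3.5, 0], [0, 0, 0]],
  [[-2, 3.5, 0], [0, 0, 0]],
  [[-2, 3.5, 0], [0, 0, 0]],
  [[-2, 3.5, 0], [0, 0, 0]],
  [[-2, 3.5, 0], [0, 0, 0]],
  [[-2, 3.5, 0], [0, 0, 0]],
  [[0, 0, 0], [0, 0, 0]],
])

```text
clock: 34.2
tool_pos: [0.3683, 0.5605, 0.214]
eef_rot: [0.705, 0.709, 0.0, -0.003]
contact_force: [-0.2, 0.5, 0.6]
opening: 0.6
finger_force: 0.0
```

```bash
python3 look.py 2
```

```text
[0.37384211 0.55438359 0.21413851]
```

View pics/look2.png

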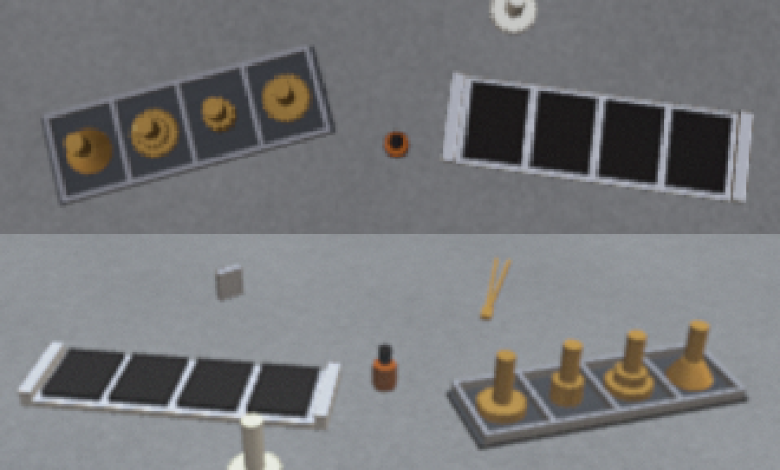

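All four wheels stand upright, one per bay. In the top half, left to right, they are cone (88,150), double (153,133), pinion (217,113) and disc (286,97), which is the reverse of the source order. Nothing else in this view has moved, and the arm is clear.

```bash
python3 -c "
from plant import r
print(r.finish_job())"
```

```text
the job is handed in; nothing more can be done
None
```

The four brass wheels stand upright in the receiving rack in reverse order (cone, double, pinion, disc from the robot's left), each set down in contact before release, and the job was handed in at about 34 s; the one lapse was my first arm move, which I sent in the same batch as a fitting script, so the two may have overlapped against your rule.

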